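Shut and lock the tool chest

TASK

Close up the red tool chest: with the fingertips, push all three open drawers fully home without slamming them, and only then push in the round lock plunger at the right end of the top rail. Pull no drawer farther out, and leave the things standing on and beside the chest where they are.

Things in the scene. Friction and masses are not known exactly. Their poses are not given: they have to be found in the camera images.
- chest: red steel tool chest fixed to the bench, 300 deep (x), 500 wide (y), 225 high. Origin: centre of its underside. +x points from its front into the chest, roughly away from the robot, +y to the robot's left; the front face is 150 before the origin. Two short drawers side by side above a wide one, which they overhang when they stand out farther; the top rail (175 to 225 high) carries the lock.
- drawer_left_pull (a point): centre of the outer face of the aluminium pull of the left short drawer: a lip 130 wide, 18 high, standing 14 before the drawer's red front, 159 above the bench. It moves with the drawer. The red front is 229 wide and reaches from 105 to 172 above the bench.
- drawer_left (a joint): how far the left short drawer stands out (m), 0 = fully home; it starts 0.03 to 0.11 open, slides with about 2.5 N of friction, stays where it is left and stops hard at 0. Drawer about 1.3 kg
- drawer_right_pull (a point): the same point on the right short drawer
- drawer_right (a joint): how far the right short drawer stands out (m), 0 = fully home; otherwise as the left one
- drawer_wide_pull (a point): centre of the outer face of the pull of the wide drawer: a lip 360 wide, 18 high, standing 14 before the drawer's red front, 87 above the bench. The red front is 470 wide and reaches from 15 to 100 above the bench.
- drawer_wide (a joint): how far the wide drawer stands out (m), 0 = fully home; starts 0.03 to 0.11 open, about 3.5 N of friction, stays where it is left, stops hard at 0. Drawer about 2.4 kg
- lock_face (a point): centre of the outer face of the lock plunger: a plain steel cylinder 19 in diameter lying along the chest's x, at the right end of the top rail, 222 right of the chest's middle, 200 above the bench. Open, it stands 13 before the rail; pushed home, 4.
- lock (a joint): how far the plunger is pushed in (m): 0 = open, 0.009 = fully in (hard stop). Takes about 3 N, has no spring and stays where it is left
- sleeve_center (a point): bystander: turned aluminium sleeve with a flange at each end, 72 across, 100 high, standing on the chest's top; this point is its centre
- race: bystander: steel bearing ring 90 across, 22 high, lying on the bench left of the chest; origin at the centre of its underside
- cleaner: bystander: steel can with a pale label, 60 across, 160 high, standing on the bench right of the chest; origin at the centre of its underside

How it is judged (in metres and radians):
On the way:
1. all three drawers are home while the lock is still out (value of joint each of drawer_left, drawer_right, drawer_wide, lock below 0.004 m), for 0.2 s.
At the end, for the whole second after the job is handed in: all three drawers are within 4 mm of fully home, the lock plunger is pushed in by more than 6.5 of its 9 mm, and the sleeve, ring and can stand within 20 mm of where they were (value of joint each of drawer_left, drawer_right, drawer_wide below 0.004 m and value of joint lock above 0.0065 m and distance of each of sleeve_center, race, cleaner from where it was at the start of the episode below 0.02 m); the robot touches nothing.
It fails at once if the lock is pushed in (more than 4 mm) while a drawer still stands out (more than 8 mm) (value of joint lock above 0.004 m and value of joint any of drawer_left, drawer_right, drawer_wide above 0.008 m).
It fails at once if a drawer is slammed (moves inwards faster than 0.5 m/s) (velocity of joint any of drawer_left, drawer_right, drawer_wide below -0.5 m/s).
It fails at once if a drawer is pulled farther out (moves outwards faster than 0.08 m/s, or stands out past 120 mm) (velocity of joint any of drawer_left, drawer_right, drawer_wide above 0.08 m/s or value of joint any of drawer_left, drawer_right, drawer_wide above 0.12 m).
It fails at once if the sleeve, the bearing ring or the can is lifted, knocked over or moved by more than 20 mm (distance of any of sleeve_center, race, cleaner from where it was at the start of the episode above 0.02 m).
It also fails if it takes over 72 s, if anything falls off the work surface, if the arm or the gripper's body presses on something with over 40 N, if the wrist force passes 120 N, or if a joint passes its speed limit or range.

ROBOT

A 6-joint arm with a two-finger parallel gripper is mounted at the origin on the work surface. World frame = base frame: x ahead of the robot, y to its left, z up, the work surface at z = 0. Lengths are in m, angles in degrees, forces in N, time in s.
With the tool pointing down it reaches from about 0.25 to 0.725 m from the base axis. Payload 9.7 kg.
Tool frame: the origin (TCP) lies on the centre line of the jaws, within the pads' length; the fingertips stand 17 mm ahead of it and the grasp point (between the pads) lies 2 mm behind it (bot.nose_length is the distance from the TCP to the fingertips, in m); x points along the fingers, y is the direction in which the jaws open and shut, and the axes are right-handed (so a half turn about x gives the same grasp; the last joint's range is limited). The gripper opens to 85 mm and grips with 20 to 120 N. Pads are 22 mm wide; open, the fingers measure 114 mm over their backs; the gripper's body (76 mm by 85 mm) begins 54 mm behind the grasp point. The pads swing forward as they close: fully open they stand 13 mm farther back than shut.
Start: joints at [66.578, 4.979, 10.078, 95.1, 0, 90], TCP at [0.219, 0.505, 0.248] pointing down, gripper open.
Joint ranges: [-179.16, 179.16], [-48.56, 103.87], [-65.8, 70.77], [-126.05, 130.52], [-82.76, 87.17], [-180, 180]. Speed limits (degrees/s): [127.2, 127.2, 147.25, 180, 180, 180].

INTERFACE

Orientations are given as [roll, pitch, yaw] about the fixed x, y, z axes, in that order (R = Rz(yaw) Ry(pitch) Rx(roll)).
In Python, from workcell import bot, viewer, ticket gives the robot as it stands.
- The arm moves only by the tool jog_arm, never from a script. Its argument "deltas" is a list of rows, each an object of numbers: "fingers": the opening, from 0 (shut) to 1 (fully open); "x", "y", "z": the shift along the world's x, y, z in mm; "twist": the turn about the world's z in degrees. A call has 1 to 10 rows; each row is the pose to reach, as a shift and turn from the pose measured when the call began; what a row does not reach only later rows make up. A row lasts 1/10 s, in which the tool goes at most 50 mm and 8.59 degrees, less where a joint would pass 70% of its speed; a pose out of reach is approached as far as the arm can. A call with a gripper value outside its range is refused whole. The fingers move at their own pace and stop on an object; "grip_force" is the grip in N (left out, the last holds). Time passes only in rows, so rows that repeat a pose let the fingers close. It gives the time, the measured TCP pose, the force and the opening at its end, in the units of the state.
- bot.get_obs(): the state, without advancing time (a new reading comes with each control period).
- viewer.camera(name): name is "scene" or "top" or "wrist"; returns a dict with "image" (400x640x3 uint8, red, green, blue), "fovy" (degrees; the focal length in pixels is half the picture's height over the tangent of half this angle, whatever the lens; pixels are square), "cx", "cy" (the principal point, pixels), "D" ([k1, k2, p1, p2, k3] as OpenCV has them; the pictures are not rectified), "world_to_cam" (4x4, takes a point from world to camera coordinates); the wrist camera has in their place "tool_from_camera" (4x4, takes a point from camera to tool coordinates, whose origin is the TCP and whose axes are the tool frame's). Camera axes: x right, y down, z forward; pixel columns grow to the right and rows downward; lengths in m; the calibration is good to about 2 mm. A picture is of the moment at which its call begins: read the wrist's pose just before it. There is no depth.
- ticket.job_done(): hands the job in, once; it reports no verdict.
The state is a dict: "time": time; "q": joint angles; "qd": joint speeds; "joint_efforts": joint torques, N m; "ee_pos": TCP position; "tcp_rot": TCP orientation; "wrist_force": force on the tool from outside, world axes, zero at the start; "torque": the same for the moment, N m; "opening": finger opening in m.
Only numpy, scipy, OpenCV 4.12 (cv2) and the standard library are available. Lean on these libraries where they do the work, as an engineer would, in place of code of your own. Each camera call takes 0.05 s, during which the arm holds its last target.

## Working session

There is one attempt and no reset: what is moved stays moved. The work goes in short steps, Python scripts to look and compute and a tool call to move; the robot and the scene stay as the last step left them, time stands still between calls to the robot, and variables do not carry over. Pictures are saved under pics/ and viewed, and the job is handed in when it is done.

Besides the shell and the picture viewer there is one more tool, called after "Emit:" as name(argument=value, ...), one argument or row to a line, values as JSON. jog_arm: Moves the arm, as the interface text tells. Its arguments: {"type":"object","properties":{"deltas":{"type":"array"},"grip_force":{"type":"number"}},"required":["deltas"]}

```bash
ls; mkdir -p pics; python3 - <<'E'
from workcell import bot, viewer, ticket
import cv2
o=bot.get_obs();print(o['time'],o['ee_pos'],o['tcp_rot'],o['opening'],bot.nose_length)
for n in ['scene','top']:
    c=viewer.camera(n);cv2.imwrite(f'pics/{n}0.png',c['image'][:,:,::-1])
    print(n,c['fovy'],c['cx'],c['cy'],c['D'],c['world_to_cam'])
E
```

```text
pics
0.0 [0.21854173 0.50450635 0.24757582] [ -91.07125852   89.92584249 -114.49099796] 0.08543320202029574 0.017
scene 50.33820676445745 329.30771603590784 198.6835292385963 [-0.02334529  0.          0.          0.          0.        ] [[-8.44712631e-01 -5.35218391e-01 -1.35847475e-03  4.96258827e-01]
 [-4.93171415e-01  7.79332795e-01 -3.86551874e-01  3.59458705e-01]
 [ 2.07948376e-01 -3.25855289e-01 -9.22266666e-01  1.38054206e+00]
 [ 0.00000000e+00  0.00000000e+00  0.00000000e+00  1.00000000e+00]]
top 42.04223500459442 327.0749067487191 201.1884406610575 [0.00366369 0.         0.         0.         0.        ] [[-4.02147225e-03 -9.99987613e-01  2.93296970e-03 -6.84878894e-04]
 [-9.98161957e-01  3.83673835e-03 -6.04812899e-02  5.98645624e-01]
 [ 6.04692877e-02 -3.17080261e-03 -9.98165022e-01  1.92021024e+00]
 [ 0.00000000e+00  0.00000000e+00  0.00000000e+00  1.00000000e+00]]
```

View pics/scene0.png

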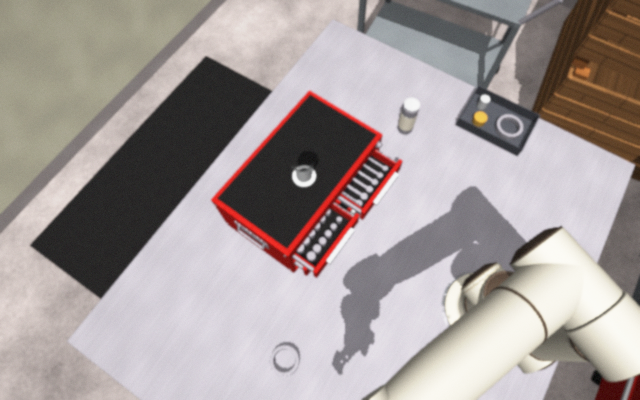

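View pics/top0.png

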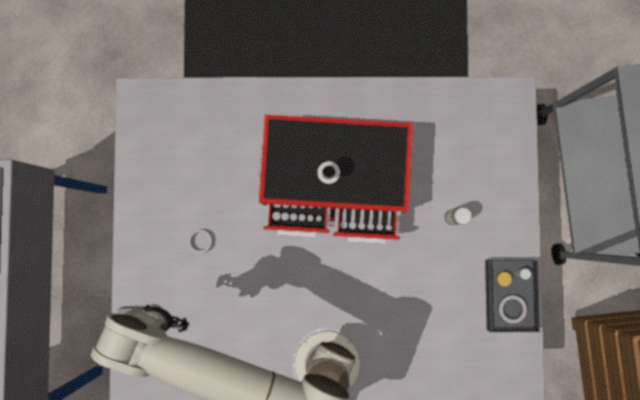

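```bash
cat > h.py <<'E'
import numpy as np, cv2
def K(c):
    f=200/np.tan(np.radians(c['fovy'])/2); return np.array([[f,0,c['cx']],[0,f,c['cy']],[0,0,1.]])
def cast(c,uv,z):
    W=c['world_to_cam'];uv=np.array(uv,float).reshape(-1,1,2)
    n=cv2.undistortPoints(uv,K(c),np.array(c['D'])).reshape(-1,2)
    R=W[:3,:3];o=-R.T@W[:3,3]
    d=np.c_[n,np.ones(len(n))]@R
    return o+d*((z-o[2])/d[:,2])[:,None]
def proj(c,P):
    W=c['world_to_cam'];return cv2.projectPoints(np.array(P,float).reshape(-1,1,3),cv2.Rodrigues(W[:3,:3])[0],W[:3,3],K(c),np.array(c['D']))[0].reshape(-1,2)
E
python3 - <<'E'
from workcell import viewer
from h import *
c=viewer.camera('top');im=c['image'].astype(int)
red=((im[...,0]>110)&(im[...,1]<90)&(im[...,2]<90)).astype(np.uint8)
cv2.imwrite('pics/topcrop.png',cv2.resize(c['image'][100:260,240:440,::-1],None,fx=4,fy=3.7,interpolation=cv2.INTER_CUBIC)[:600])
# top frame: outer edges at z=.225, from dark top via closing
dark=((im.sum(2)<150)).astype(np.uint8)
s=viewer.camera('scene')
cv2.imwrite('pics/scenecrop.png',cv2.resize(s['image'][85:285,205:415,::-1],None,fx=3.6,fy=2.9,interpolation=cv2.INTER_CUBIC))
n,l,st,ce=cv2.connectedComponentsWithStats(dark)
for i in range(1,n):
    if st[i,4]>5000: print(st[i],ce[i])
i=[i for i in range(1,n) if st[i,4]>5000 and 250<st[i,0]<300 and st[i,1]>100][0]
cn=cv2.findContours((l==i).astype(np.uint8),0,2)[0][0]
h=cv2.convexHull(cn)
r=cv2.minAreaRect(h);print(r)
P=cast(c,cv2.boxPoints(r),.225);print(P.round(4),np.linalg.norm(P-np.roll(P,1,0),axis=1))
cn=max(cv2.findContours(red,0,2)[0],key=cv2.contourArea);r=cv2.minAreaRect(cn);print('red',cv2.boxPoints(r),cast(c,cv2.boxPoints(r),.225).round(4))
E
```

```text
[  185     0   282    76 21343] [325.45138921  37.53591341]
[  264   120   143    85 10194] [335.80733765 161.82440651]
((335.60882568359375, 162.3134765625), (138.71160888671875, 78.38542175292969), 3.6913859844207764)
[[ 0.601   0.2078  0.225 ]
 [ 0.8641  0.1917  0.225 ]
 [ 0.8322 -0.2727  0.225 ]
 [ 0.5695 -0.2525  0.225 ]] [0.46134188 0.26361957 0.46555587 0.26354759]
red [[257.14822  230.47932 ]
 [264.04135  113.29655 ]
 [413.52414  122.089645]
 [406.631    239.27243 ]] [[ 0.4898  0.2297  0.225 ]
 [ 0.8827  0.2081  0.225 ]
 [ 0.8511 -0.2938  0.225 ]
 [ 0.4587 -0.2654  0.225 ]]
```

View pics/topcrop.png

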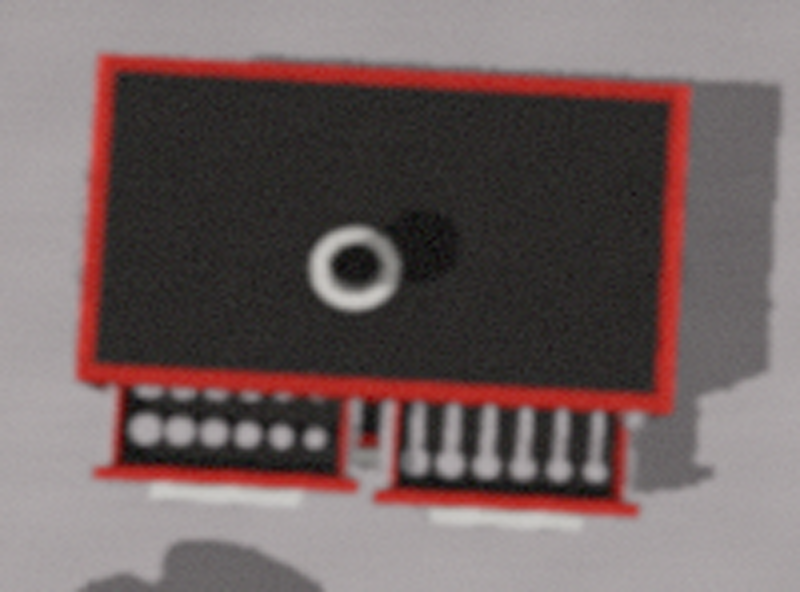

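View pics/scenecrop.png

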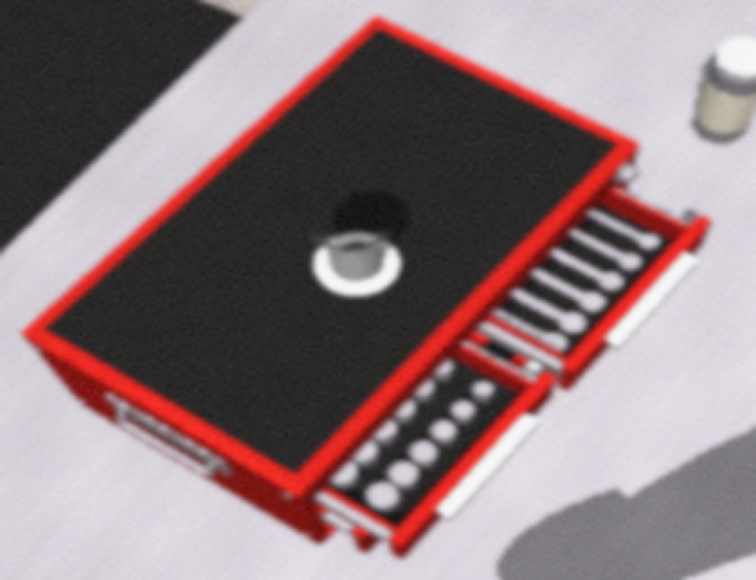

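```bash
cat >> h.py <<'E'
yaw=np.radians(-3.92);XA=np.array([np.cos(yaw),np.sin(yaw),0]);YA=np.array([-np.sin(yaw),np.cos(yaw),0])
O=np.array([.7167,-.0314,0])
def chest(P): d=np.atleast_2d(P)-O; return np.c_[d@XA,d@YA,d[:,2]]
def world(x,y,z): return O+x*XA+y*YA+np.array([0,0,z])
E
python3 - <<'E'
from workcell import viewer,bot
from h import *
c=viewer.camera('top');s=viewer.camera('scene')
tc=lambda p:[(240+(x+.5)/4-.5,100+(y+.5)/3.7-.5) for x,y in p]
sc=lambda p:[(205+(x+.5)/3.6-.5,85+(y+.5)/2.9-.5) for x,y in p]
f=lambda n,cc,uv,z:print(n,(chest(cast(cc,uv,z))*1000).round(1).tolist())
f('top corners',c,tc([(80,380),(670,410),(100,55),(690,88)]),.225)
f('scene corners',s,sc([(26,334),(300,492),(636,147),(376,18)]),.225)
f('pullL top',c,tc([(150,498),(300,506)]),.168)
f('pullR top',c,tc([(430,523),(580,529)]),.168)
f('pullL scene',s,sc([(445,517),(540,420)]),.168)
f('pullR scene',s,sc([(616,347),(697,260)]),.168)
f('lock sc',s,sc([(630,173)]),.200)
f('sleeve top',c,tc([(355,268)]),.325)
print('can',cast(c,[(462,215)],.16),'ring',cast(c,[(203,240)],.02))
for n,p in dict(L=(-.164,.118,.159),R=(-.164,-.118,.159),W=(-.164,0,.087),lock=(-.163,-.222,.2),lockin=(-.154,-.222,.2)).items(): print(n,world(*p).round(4))
R=cv2.Rodrigues(np.zeros(3))[0]
from scipy.spatial.transform import Rotation as Ro
print(Ro.from_euler('xyz',bot.get_obs()['tcp_rot'],degrees=True).as_matrix().round(3))
w=viewer.camera('wrist');cv2.imwrite('pics/w0.png',w['image'][:,:,::-1]);print(w['tool_from_camera'],w['fovy'])
E
```

```text
top corners [[-150.6, 243.5, 225.0], [-145.9, -247.5, 225.0], [145.3, 248.1, 225.0], [147.2, -248.1, 225.0]]
scene corners [[142.3, 250.8, 225.0], [-149.2, 247.2, 225.0], [-146.6, -240.7, 225.0], [147.5, -241.7, 225.0]]
pullL top [[-252.9, 183.3, 168.0], [-252.0, 54.8, 168.0]]
pullR top [[-260.5, -57.1, 168.0], [-257.7, -185.5, 168.0]]
pullL scene [[-248.7, 187.7, 168.0], [-251.9, 55.0, 168.0]]
pullR scene [[-257.7, -52.9, 168.0], [-258.1, -183.5, 168.0]]
lock sc [[-154.8, -223.4, 200.0]]
sleeve top [[-46.5, 21.7, 325.0]]
can [[ 0.5405531  -0.46754816  0.16      ]] ring [[0.45640101 0.45669575 0.02      ]]
L [0.5612 0.0975 0.159 ]
R [ 0.545  -0.1379  0.159 ]
W [ 0.5531 -0.0202  0.087 ]
lock [ 0.5389 -0.2417  0.2   ]
lockin [ 0.5479 -0.2424  0.2   ]
[[-0.     0.398  0.918]
 [-0.     0.918 -0.398]
 [-1.    -0.    -0.   ]]
[[ 1.46750225e-03 -3.23470496e-01  9.46237119e-01 -1.26047460e-01]
 [ 9.99998712e-01  1.08998235e-03 -1.17827045e-03  4.93593158e-04]
 [-6.50246031e-04  9.46237629e-01  3.23471679e-01 -8.30036480e-02]
 [ 0.00000000e+00  0.00000000e+00  0.00000000e+00  1.00000000e+00]] 69.41036190245677
```

View pics/w0.png

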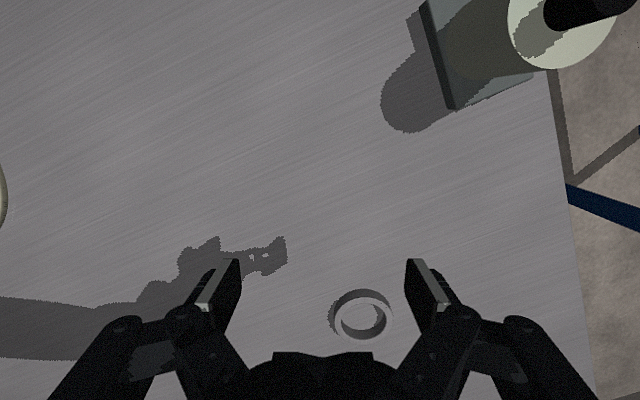

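```bash
python3 - <<'E'
from workcell import viewer
from h import *
c=viewer.camera('wrist');T=c['tool_from_camera']
pts={'padtipL out-front':(210,258),'padtip in':(238,260),'pad outer near':(197,308),'knuckle outer L':(104,322),'knuckle centre':(125,325),'finger outer':(165,313),'R tip':(410,259),'R knuckle outer':(540,325),'lowL':(50,398)}
for z in(-.011,0,.011):
  for n,p in pts.items():
    u=cv2.undistortPoints(np.array([[p]],float),K(c),np.array(c['D'])).ravel()
    d=T[:3,:3]@np.r_[u,1];o=T[:3,3];print(z,n,((o+d*(z-o[2])/d[2])*1000).round(0))
cv2.imwrite('pics/w1.png',cv2.resize(c['image'][230:400,30:330,::-1],None,fx=2.6,fy=2.6,interpolation=cv2.INTER_CUBIC).clip(0,110)*2)
E
```

```text
-0.011 padtipL out-front [ -1. -55. -11.]
-0.011 padtip in [ -3. -41. -11.]
-0.011 pad outer near [-38. -46. -11.]
-0.011 knuckle outer L [-45. -76. -11.]
-0.011 knuckle centre [-47. -67. -11.]
-0.011 finger outer [-41. -57. -11.]
-0.011 R tip [ -2.  43. -11.]
-0.011 R knuckle outer [-47.  75. -11.]
-0.011 lowL [-73. -70. -11.]
0 padtipL out-front [ 18. -63.   0.]
0 padtip in [ 16. -47.   0.]
0 pad outer near [-24. -53.   0.]
0 knuckle outer L [-33. -87.   0.]
0 knuckle centre [-35. -78.   0.]
0 finger outer [-28. -66.   0.]
0 R tip [17. 50.  0.]
0 R knuckle outer [-34.  87.   0.]
0 lowL [-65. -81.   0.]
0.011 padtipL out-front [ 37. -72.  11.]
0.011 padtip in [ 35. -53.  11.]
0.011 pad outer near [-11. -60.  11.]
0.011 knuckle outer L [-21. -99.  11.]
0.011 knuckle centre [-23. -88.  11.]
0.011 finger outer [-15. -74.  11.]
0.011 R tip [36. 56. 11.]
0.011 R knuckle outer [-22.  98.  11.]
0.011 lowL [-57. -92.  11.]
```

View pics/w1.png

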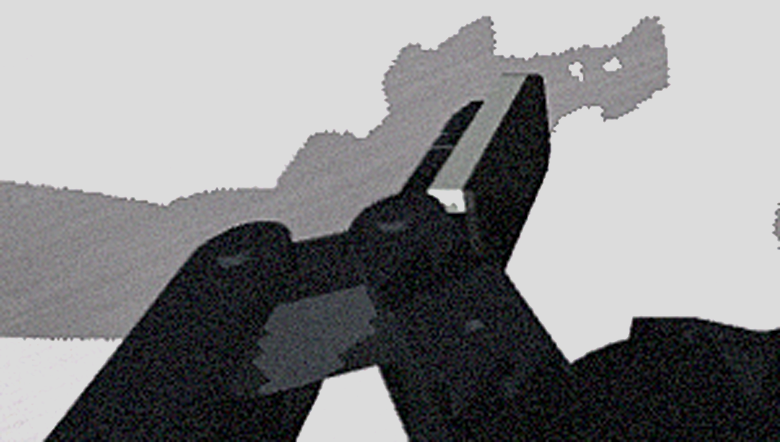

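Emit:
jog_arm(
  deltas=[
    {"x": 20,"y": -40,"z": 0,"twist": 2,"fingers": 0},
    {"x": 40,"y": -80,"twist": 4,"fingers": 0},
    {"x": 60,"y": -120,"twist": 6,"fingers": 0},
    {"x": 80,"y": -160,"twist": 9,"fingers": 0},
    {"x": 100,"y": -200,"twist": 12,"fingers": 0},
    {"x": 120,"y": -240,"twist": 15,"fingers": 0},
    {"x": 140,"y": -280,"twist": 17,"fingers": 0},
    {"x": 160,"y": -325,"twist": 19,"fingers": 0},
    {"x": 175,"y": -365,"twist": 19.5,"fingers": 0},
    {"x": 180,"y": -400,"z": 0,"twist": 19.5,"fingers": 0},
  ],
)

```text
validation failed for argument at $.de...
```

Emit:
jog_arm(
  deltas=[
    {"x": 20,"y": -40,"z": 0,"twist": 2,"fingers": 0},
    {"x": 40,"y": -80,"z": 0,"twist": 4,"fingers": 0},
    {"x": 60,"y": -120,"z": 0,"twist": 6,"fingers": 0},
    {"x": 80,"y": -160,"z": 0,"twist": 9,"fingers": 0},
    {"x": 100,"y": -200,"z": 0,"twist": 12,"fingers": 0},
    {"x": 120,"y": -240,"z": 0,"twist": 15,"fingers": 0},
    {"x": 140,"y": -280,"z": 0,"twist": 17,"fingers": 0},
    {"x": 160,"y": -325,"z": 0,"twist": 19,"fingers": 0},
    {"x": 175,"y": -365,"z": 0,"twist": 19.5,"fingers": 0},
    {"x": 180,"y": -400,"z": 0,"twist": 19.5,"fingers": 0},
  ],
)

```text
time: 1.4
ee_pos: [0.3993, 0.1026, 0.2481]
tcp_rot: [-35.0, 90.0, -39.0]
wrist_force: [-0.4, -0.2, 0.7]
opening: 0.0001
```

Emit:
jog_arm(
  deltas=[
    {"x": 3,"y": 0,"z": -30,"twist": 0,"fingers": 0},
    {"x": 5,"y": 0,"z": -60,"twist": 0,"fingers": 0},
    {"x": 5,"y": 0,"z": -72,"twist": 0,"fingers": 0},
    {"x": 5,"y": 0,"z": -72,"twist": 0,"fingers": 0},
  ],
)

```text
time: 1.8
ee_pos: [0.4035, 0.1024, 0.1749]
tcp_rot: [-152.2, 89.9, -156.1]
wrist_force: [-0.5, 1.0, 0.3]
opening: 0.0004
```

```bash
python3 - <<'E'
from workcell import viewer,bot
from h import *
o=bot.get_obs();print(o['ee_pos'],o['tcp_rot'])
w=viewer.camera('wrist');cv2.imwrite('pics/w2.png',w['image'][:,:,::-1])
s=viewer.camera('scene');cv2.imwrite('pics/s2.png',cv2.resize(s['image'][60:360,200:600,::-1],None,fx=2,fy=2))
E
```

```text
[0.40346712 0.10242574 0.17491926] [-152.18858234   89.86589036 -156.14527572]
```

View pics/w2.png

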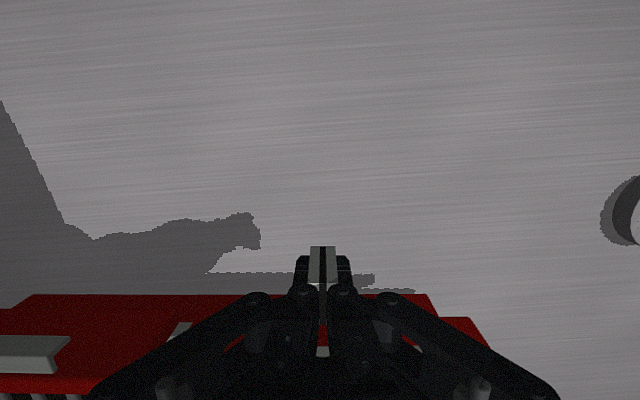

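View pics/s2.png

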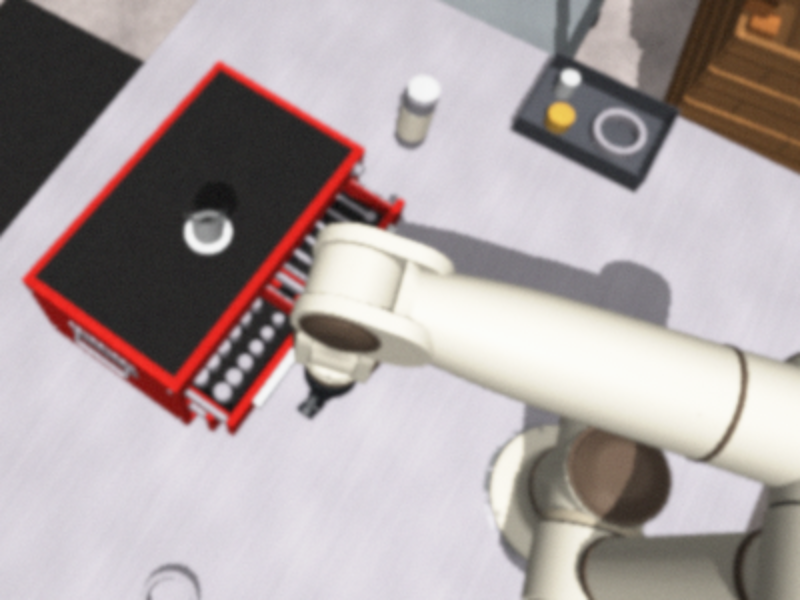

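Emit:
jog_arm(
  deltas=[
    {"x": 20,"y": 0,"z": 0,"twist": 0,"fingers": 0},
    {"x": 40,"y": -1,"z": 0,"twist": 0,"fingers": 0},
    {"x": 50,"y": -1,"z": 0,"twist": 0,"fingers": 0},
    {"x": 60,"y": -2,"z": 0,"twist": 0,"fingers": 0},
    {"x": 70,"y": -2,"z": 0,"twist": 0,"fingers": 0},
    {"x": 80,"y": -2,"z": 0,"twist": 0,"fingers": 0},
    {"x": 90,"y": -3,"z": 0,"twist": 0,"fingers": 0},
    {"x": 100,"y": -3,"z": 0,"twist": 0,"fingers": 0},
  ],
)

```text
time: 2.7
ee_pos: [0.5051, 0.0997, 0.1773]
tcp_rot: [-10.0, 89.9, -13.9]
wrist_force: [-2.6, -1.6, 0.6]
opening: 0.0002
```

Emit:
jog_arm(
  deltas=[
    {"x": 8,"y": 0,"z": -2,"twist": 0,"fingers": 0},
    {"x": 16,"y": -1,"z": -2,"twist": 0,"fingers": 0},
    {"x": 24,"y": -1,"z": -2,"twist": 0,"fingers": 0},
    {"x": 31,"y": -1,"z": -2,"twist": 0,"fingers": 0},
    {"x": 36,"y": -2,"z": -2,"twist": 0,"fingers": 0},
    {"x": 40,"y": -2,"z": -2,"twist": 0,"fingers": 0},
    {"x": 42,"y": -2,"z": -2,"twist": 0,"fingers": 0},
  ],
)

```text
time: 3.4
ee_pos: [0.5473, 0.0976, 0.1751]
tcp_rot: [-30.7, 89.9, -34.6]
wrist_force: [-2.9, -0.5, -1.3]
opening: 0.0001
```

Emit:
jog_arm(
  deltas=[
    {"x": 1,"y": 0,"z": 0,"twist": 0,"fingers": 0},
    {"x": 2,"y": 0,"z": 0,"twist": 0,"fingers": 0},
    {"x": 3,"y": 0,"z": 0,"twist": 0,"fingers": 0},
  ],
)

```text
time: 3.7
ee_pos: [0.5489, 0.0975, 0.1751]
tcp_rot: [-156.6, 89.9, -160.5]
wrist_force: [-13.1, -1.2, 4.3]
opening: 0.0001
```

Emit:
jog_arm(
  deltas=[
    {"x": -30,"y": 2,"z": 0,"twist": 0,"fingers": 0},
    {"x": -80,"y": 5,"z": 0,"twist": 0,"fingers": 0},
    {"x": -130,"y": 0,"z": 0,"twist": 0,"fingers": 0},
    {"x": -155,"y": -45,"z": 0,"twist": 0,"fingers": 0},
    {"x": -160,"y": -90,"z": 0,"twist": 0,"fingers": 0},
    {"x": -160,"y": -135,"z": 0,"twist": 0,"fingers": 0},
    {"x": -160,"y": -180,"z": 0,"twist": 0,"fingers": 0},
    {"x": -155,"y": -220,"z": 0,"twist": 0,"fingers": 0},
    {"x": -150,"y": -229,"z": 0,"twist": 0,"fingers": 0},
    {"x": -145,"y": -229,"z": 0,"twist": 0,"fingers": 0},
  ],
)

```text
time: 4.7
ee_pos: [0.4043, -0.1326, 0.1753]
tcp_rot: [-131.0, 89.9, -135.1]
wrist_force: [-0.3, 0.4, -0.8]
opening: -0.0003
```

Emit:
jog_arm(
  deltas=[
    {"x": 15,"y": 0,"z": 0,"twist": 0,"fingers": 0},
    {"x": 25,"y": 0,"z": 0,"twist": 0,"fingers": 0},
    {"x": 35,"y": -1,"z": 0,"twist": 0,"fingers": 0},
    {"x": 45,"y": -2,"z": 0,"twist": 0,"fingers": 0},
    {"x": 55,"y": -2,"z": 0,"twist": 0,"fingers": 0},
    {"x": 65,"y": -3,"z": 0,"twist": 0,"fingers": 0},
    {"x": 75,"y": -4,"z": 0,"twist": 0,"fingers": 0},
    {"x": 85,"y": -4,"z": 0,"twist": 0,"fingers": 0},
  ],
)

```text
time: 5.5
ee_pos: [0.49, -0.1368, 0.1752]
tcp_rot: [-127.4, 89.9, -131.5]
wrist_force: [-2.9, -1.7, -0.6]
opening: 0.0
```

Emit:
jog_arm(
  deltas=[
    {"x": 8,"y": 0,"z": 0,"twist": 0,"fingers": 0},
    {"x": 16,"y": -1,"z": 0,"twist": 0,"fingers": 0},
    {"x": 24,"y": -1,"z": 0,"twist": 0,"fingers": 0},
    {"x": 31,"y": -1,"z": 0,"twist": 0,"fingers": 0},
    {"x": 36,"y": -2,"z": 0,"twist": 0,"fingers": 0},
    {"x": 39,"y": -2,"z": 0,"twist": 0,"fingers": 0},
    {"x": 41,"y": -2,"z": 0,"twist": 0,"fingers": 0},
    {"x": 43,"y": -2,"z": 0,"twist": 0,"fingers": 0},
  ],
)

```text
time: 6.3
ee_pos: [0.533, -0.139, 0.1752]
tcp_rot: [-129.6, 89.9, -133.8]
wrist_force: [-1.9, -1.5, -1.2]
opening: 0.0003
```

Emit:
jog_arm(
  deltas=[
    {"x": 1,"y": 0,"z": 0,"twist": 0,"fingers": 0},
    {"x": 2,"y": 0,"z": 0,"twist": 0,"fingers": 0},
  ],
)

```text
time: 6.5
ee_pos: [0.534, -0.139, 0.1751]
tcp_rot: [-149.3, 89.8, -153.5]
wrist_force: [-11.3, -1.0, 2.3]
opening: -0.0
```

Emit:
jog_arm(
  deltas=[
    {"x": -40,"y": 2,"z": 0,"twist": 0,"fingers": 0},
    {"x": -90,"y": 5,"z": 0,"twist": 0,"fingers": 0},
    {"x": -140,"y": 10,"z": 0,"twist": 0,"fingers": 0},
    {"x": -180,"y": 40,"z": 0,"twist": 0,"fingers": 0.5},
    {"x": -200,"y": 80,"z": 0,"twist": 0,"fingers": 1},
    {"x": -205,"y": 110,"z": 0,"twist": 0,"fingers": 1},
    {"x": -205,"y": 110,"z": 0,"twist": 0,"fingers": 1},
  ],
)

```text
time: 7.2
ee_pos: [0.3286, -0.0268, 0.176]
tcp_rot: [-106.4, 89.9, -110.3]
wrist_force: [-0.2, -0.5, -0.7]
opening: 0.0582
```

```bash
python3 - <<'E'
from workcell import viewer,bot
from h import *
o=bot.get_obs();print(o['ee_pos'],o['tcp_rot'],o['q'])
s=viewer.camera('scene');cv2.imwrite('pics/s3.png',cv2.resize(s['image'][85:285,205:465,::-1],None,fx=3,fy=3,interpolation=cv2.INTER_CUBIC))
s=viewer.camera('top');cv2.imwrite('pics/t3.png',cv2.resize(s['image'][100:300,220:480,::-1],None,fx=3,fy=3,interpolation=cv2.INTER_CUBIC))
s=viewer.camera('wrist');cv2.imwrite('pics/w3.png',s['image'][...,::-1])
E
```

```text
[ 0.32862741 -0.02676148  0.17599284] [-106.38437411   89.92756228 -110.33031267] [-4.59888405e+00 -2.65160680e+01 -2.47154939e+01  9.18202141e+01
 -6.97244352e-02 -6.52933546e-01]
```

View pics/s3.png

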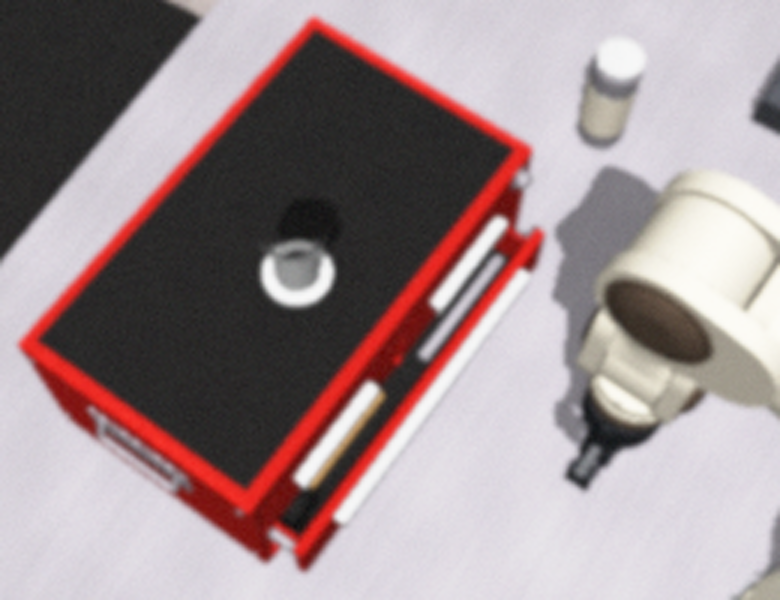

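View pics/t3.png

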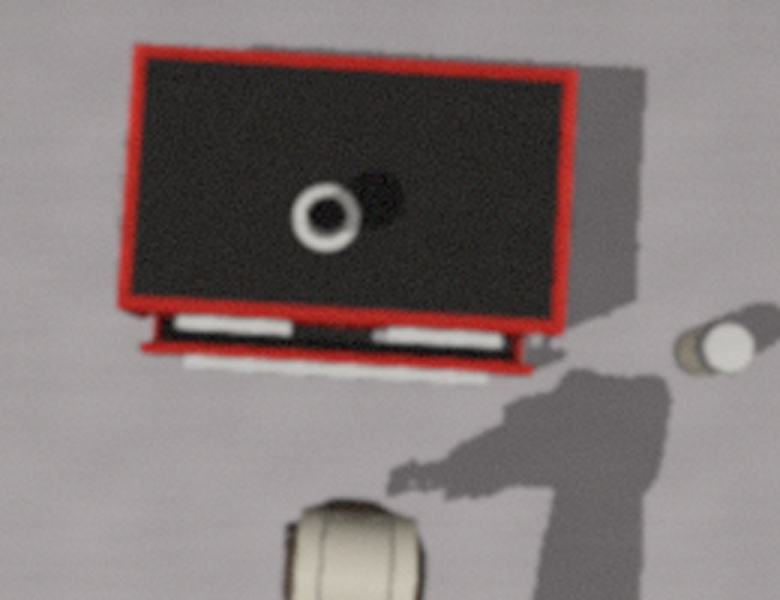

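```bash
python3 - <<'E'
from workcell import viewer,bot
from h import *
s=viewer.camera('scene');c=viewer.camera('top')
sc=[(205+(x+.5)/3-.5,85+(y+.5)/3-.5) for x,y in [(342,522),(530,275)]]
tc=[(220+(x+.5)/3-.5,100+(y+.5)/3-.5) for x,y in [(186,366),(488,383)]]
print(chest(cast(s,sc,.096)).round(4),chest(cast(c,tc,.096)).round(4),cast(s,sc,.096))
E
```

```text
[[-0.205   0.18    0.096 ]
 [-0.205  -0.1787  0.096 ]] [[-0.2079  0.177   0.096 ]
 [-0.2049 -0.1824  0.096 ]] [[ 0.52448449  0.16220153  0.096     ]
 [ 0.49997048 -0.19563373  0.096     ]]
```

Emit:
jog_arm(
  deltas=[
    {"x": 0,"y": 0,"z": 0,"twist": -8,"fingers": 1},
    {"x": 0,"y": 0,"z": 0,"twist": -16,"fingers": 1},
    {"x": 0,"y": 0,"z": 0,"twist": -24,"fingers": 1},
    {"x": 0,"y": 0,"z": 0,"twist": -32,"fingers": 1},
    {"x": 0,"y": 0,"z": 0,"twist": -40,"fingers": 1},
    {"x": 0,"y": 0,"z": 0,"twist": -48,"fingers": 1},
    {"x": 0,"y": 0,"z": 0,"twist": -56,"fingers": 1},
    {"x": 0,"y": 0,"z": 0,"twist": -64,"fingers": 1},
    {"x": 0,"y": 0,"z": 0,"twist": -72,"fingers": 1},
    {"x": 0,"y": 0,"z": 0,"twist": -80,"fingers": 1},
  ],
)

```text
time: 8.45
ee_pos: [0.3296, -0.0304, 0.1749]
tcp_rot: [-141.6, 89.7, 133.8]
wrist_force: [0.1, 1.4, -0.1]
opening: 0.0855
```

Emit:
jog_arm(
  deltas=[
    {"x": 10,"y": 3,"z": -40,"twist": -8,"fingers": 1},
    {"x": 20,"y": 6,"z": -80,"twist": -10,"fingers": 1},
    {"x": 30,"y": 8,"z": -120,"twist": -10,"fingers": 1},
    {"x": 40,"y": 8,"z": -133,"twist": -10,"fingers": 1},
    {"x": 50,"y": 8,"z": -133,"twist": -10,"fingers": 1},
  ],
)

```text
time: 8.95
ee_pos: [0.3788, -0.0231, 0.0397]
tcp_rot: [-115.8, 89.5, 149.5]
wrist_force: [0.5, -0.3, 1.0]
opening: 0.0854
```

```bash
python3 - <<'E'
from workcell import viewer,bot
from h import *
o=bot.get_obs();print(o['ee_pos'],o['tcp_rot'],o['wrist_force'])
s=viewer.camera('scene');cv2.imwrite('pics/s4.png',cv2.resize(s['image'][125:285,265:465,::-1],None,fx=3.5,fy=3.5,interpolation=cv2.INTER_CUBIC))
s=viewer.camera('wrist');cv2.imwrite('pics/w4.png',s['image'][...,::-1])
E
```

```text
[ 0.37875831 -0.02305383  0.03966269] [-115.81834766   89.54251456  149.48459786] [ 0.48434289 -0.31403792  1.04568416]
```

View pics/s4.png

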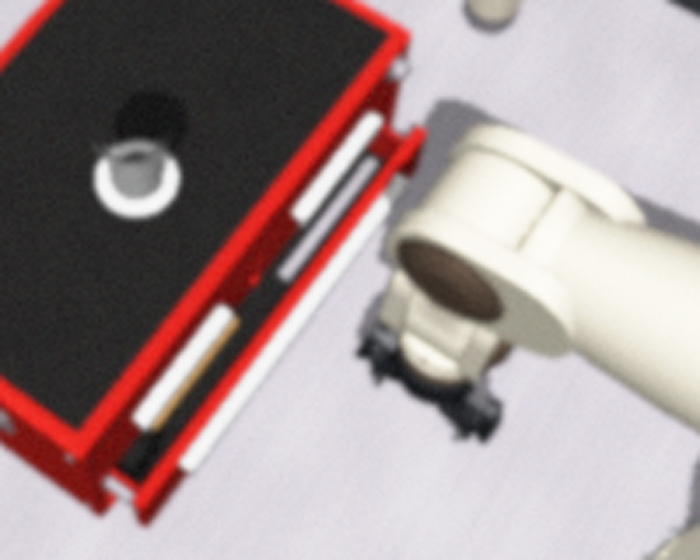

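View pics/w4.png

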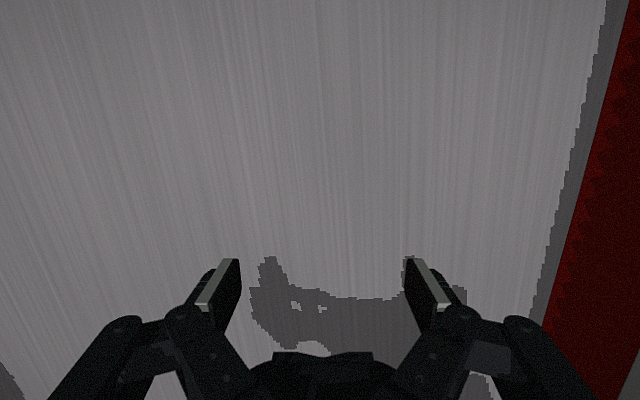

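Emit:
jog_arm(
  deltas=[
    {"x": 20,"y": 0,"z": 2,"twist": 0,"fingers": 1},
    {"x": 40,"y": 0,"z": 2,"twist": 0,"fingers": 1},
    {"x": 48,"y": 0,"z": 2,"twist": 0,"fingers": 1},
    {"x": 56,"y": 0,"z": 2,"twist": 0,"fingers": 1},
    {"x": 63,"y": 0,"z": 2,"twist": 0,"fingers": 1},
    {"x": 70,"y": 0,"z": 2,"twist": 0,"fingers": 1},
  ],
)

```text
time: 9.65
ee_pos: [0.4507, -0.0231, 0.0446]
tcp_rot: [-135.4, 89.7, 129.9]
wrist_force: [-3.6, -0.4, 1.0]
opening: 0.0857
```

Emit:
jog_arm(
  deltas=[
    {"x": 6,"y": 0,"z": -1,"twist": 0,"fingers": 1},
    {"x": 12,"y": 0,"z": -1,"twist": 0,"fingers": 1},
    {"x": 17,"y": 0,"z": -1,"twist": 0,"fingers": 1},
    {"x": 21,"y": 0,"z": -1,"twist": 0,"fingers": 1},
    {"x": 24,"y": 0,"z": -1,"twist": 0,"fingers": 1},
  ],
)

```text
time: 10.15
ee_pos: [0.4749, -0.0231, 0.0435]
tcp_rot: [-132.7, 89.7, 132.6]
wrist_force: [-3.8, -0.7, -0.5]
opening: 0.0856
```

Emit:
jog_arm(
  deltas=[
    {"x": 1.5,"y": 0,"z": 0,"twist": 0,"fingers": 1},
    {"x": 3,"y": 0,"z": 0,"twist": 0,"fingers": 1},
    {"x": 4,"y": 0,"z": 0,"twist": 0,"fingers": 1},
  ],
)

```text
time: 10.45
ee_pos: [0.477, -0.0231, 0.0432]
tcp_rot: [-112.4, 89.5, 152.9]
wrist_force: [-17.9, 0.5, 1.4]
opening: 0.0851
```

Emit:
jog_arm(
  deltas=[
    {"x": -20,"y": 0,"z": 0,"twist": 0,"fingers": 1},
    {"x": -60,"y": 0,"z": 0,"twist": 0,"fingers": 1},
    {"x": -100,"y": 0,"z": 10,"twist": 8,"fingers": 1},
    {"x": -120,"y": -20,"z": 50,"twist": 16,"fingers": 0},
    {"x": -130,"y": -50,"z": 90,"twist": 24,"fingers": 0},
    {"x": -130,"y": -80,"z": 130,"twist": 32,"fingers": 0},
    {"x": -130,"y": -110,"z": 167,"twist": 40,"fingers": 0},
    {"x": -130,"y": -140,"z": 167,"twist": 48,"fingers": 0},
    {"x": -120,"y": -180,"z": 167,"twist": 56,"fingers": 0},
    {"x": -110,"y": -218,"z": 167,"twist": 64,"fingers": 0},
  ],
)

```text
time: 11.45
ee_pos: [0.3676, -0.2431, 0.2112]
tcp_rot: [-89.6, 89.6, -120.0]
wrist_force: [0.4, 0.2, 0.1]
opening: 0.0002
```

Emit:
jog_arm(
  deltas=[
    {"x": 5,"y": 0,"z": 0,"twist": 8,"fingers": 0},
    {"x": 10,"y": 0,"z": 0,"twist": 16,"fingers": 0},
    {"x": 10,"y": 0,"z": 0,"twist": 24,"fingers": 0},
    {"x": 10,"y": 0,"z": 0,"twist": 26,"fingers": 0},
    {"x": 10,"y": 0,"z": 0,"twist": 26,"fingers": 0},
  ],
)

```text
time: 11.95
ee_pos: [0.3781, -0.2432, 0.2114]
tcp_rot: [-81.3, 89.5, -85.7]
wrist_force: [1.0, -0.2, 0.3]
opening: 0.0001
```

```bash
python3 - <<'E'
from workcell import viewer,bot
from h import *
o=bot.get_obs();print(o['ee_pos'],o['tcp_rot'],o['wrist_force'],o['time'])
s=viewer.camera('scene');cv2.imwrite('pics/s5.png',cv2.resize(s['image'][85:285,205:465,::-1],None,fx=3,fy=3,interpolation=cv2.INTER_CUBIC))
c=viewer.camera('top');cv2.imwrite('pics/t5.png',cv2.resize(c['image'][100:300,220:480,::-1],None,fx=3,fy=3,interpolation=cv2.INTER_CUBIC))
E
```

```text
[ 0.3780819  -0.2432423   0.21142249] [-81.32987426  89.53511256 -85.6685265 ] [ 1.04759583 -0.18631558  0.3435128 ] 11.95
```

View pics/s5.png

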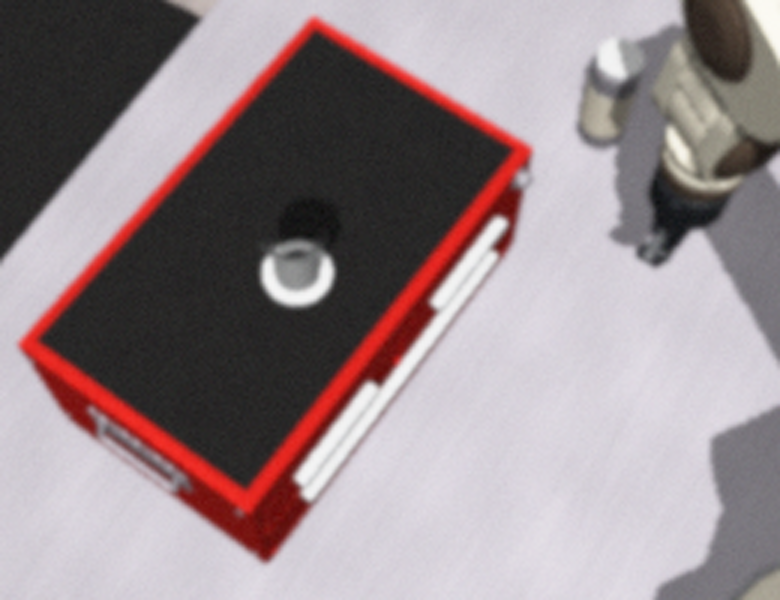

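View pics/t5.png

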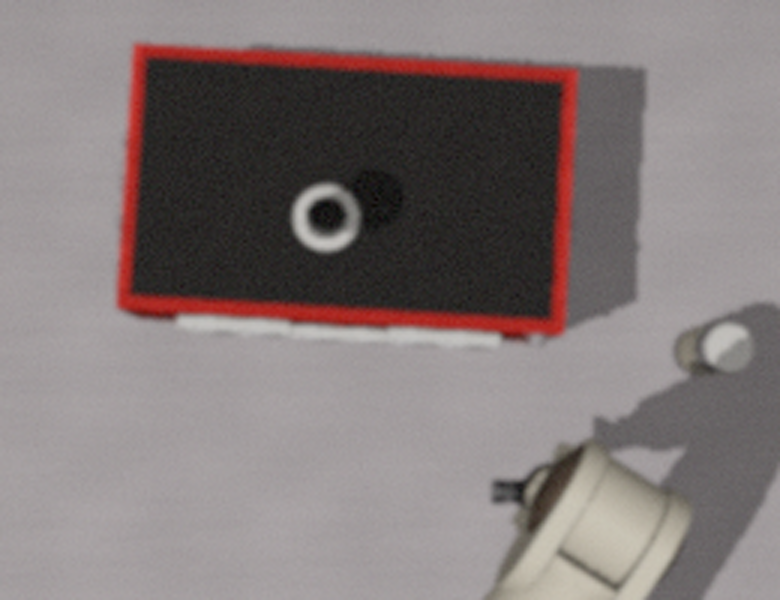

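Emit:
jog_arm(
  deltas=[
    {"x": 40,"y": 0,"z": -2,"twist": 0,"fingers": 0},
    {"x": 80,"y": 0,"z": -2,"twist": 0,"fingers": 0},
    {"x": 115,"y": 0,"z": -2,"twist": 0,"fingers": 0},
    {"x": 130,"y": 0,"z": -2,"twist": 0,"fingers": 0},
    {"x": 140,"y": 0,"z": -2,"twist": 0,"fingers": 0},
    {"x": 145,"y": 0,"z": -2,"twist": 0,"fingers": 0},
  ],
)

```text
time: 12.65
ee_pos: [0.5234, -0.2431, 0.2091]
tcp_rot: [-85.9, 89.6, -90.4]
wrist_force: [-0.2, 0.5, -0.1]
opening: -0.0002
```

Emit:
jog_arm(
  deltas=[
    {"x": 3,"y": 0,"z": 0,"twist": 0,"fingers": 0},
    {"x": 6,"y": 0,"z": 0,"twist": 0,"fingers": 0},
    {"x": 9,"y": 0,"z": 0,"twist": 0,"fingers": 0},
    {"x": 11,"y": 0,"z": 0,"twist": 0,"fingers": 0},
  ],
)

```text
time: 13.05
ee_pos: [0.534, -0.2434, 0.2094]
tcp_rot: [-88.4, 89.5, -92.9]
wrist_force: [-4.1, -2.0, 0.9]
opening: -0.0001
```

Emit:
jog_arm(
  deltas=[
    {"x": 1,"y": 0,"z": 0,"twist": 0,"fingers": 0},
    {"x": 2,"y": 0,"z": 0,"twist": 0,"fingers": 0},
    {"x": 3,"y": 0,"z": 0,"twist": 0,"fingers": 0},
  ],
)

```text
time: 13.35
ee_pos: [0.5369, -0.2436, 0.2094]
tcp_rot: [-89.6, 89.5, -94.1]
wrist_force: [-2.5, -1.9, -0.5]
opening: -0.0
```

Emit:
jog_arm(
  deltas=[
    {"x": 1,"y": 0,"z": 0,"twist": 0,"fingers": 0},
    {"x": 2,"y": 0,"z": 0,"twist": 0,"fingers": 0},
    {"x": 3,"y": 0,"z": 0,"twist": 0,"fingers": 0},
  ],
)

```text
time: 13.65
ee_pos: [0.5375, -0.2436, 0.2094]
tcp_rot: [-118.9, 89.4, -123.4]
wrist_force: [-21.1, -0.8, 5.9]
opening: 0.0
```

Emit:
jog_arm(
  deltas=[
    {"x": -20,"y": 0,"z": 0,"twist": 0,"fingers": 0},
    {"x": -60,"y": 0,"z": 0,"twist": 0,"fingers": 0},
    {"x": -110,"y": 20,"z": 0,"twist": 0,"fingers": 0},
    {"x": -160,"y": 40,"z": 0,"twist": 0,"fingers": 0},
    {"x": -180,"y": 40,"z": 0,"twist": 0,"fingers": 0},
    {"x": -180,"y": 40,"z": 0,"twist": 0,"fingers": 0},
  ],
)

```text
time: 14.25
ee_pos: [0.3557, -0.2029, 0.2105]
tcp_rot: [-102.9, 89.4, -107.4]
wrist_force: [1.0, -0.0, 0.4]
opening: -0.0001
```

```bash
python3 - <<'E'
from workcell import viewer,bot
from h import *
o=bot.get_obs();print(o['ee_pos'],o['wrist_force'],o['time'])
s=viewer.camera('scene');cv2.imwrite('pics/s6.png',cv2.resize(s['image'][85:285,205:465,::-1],None,fx=3,fy=3,interpolation=cv2.INTER_CUBIC))
E
```

```text
[ 0.3557306  -0.20292668  0.21054978] [ 0.95867777 -0.0471156   0.36443665] 14.25
```

View pics/s6.png

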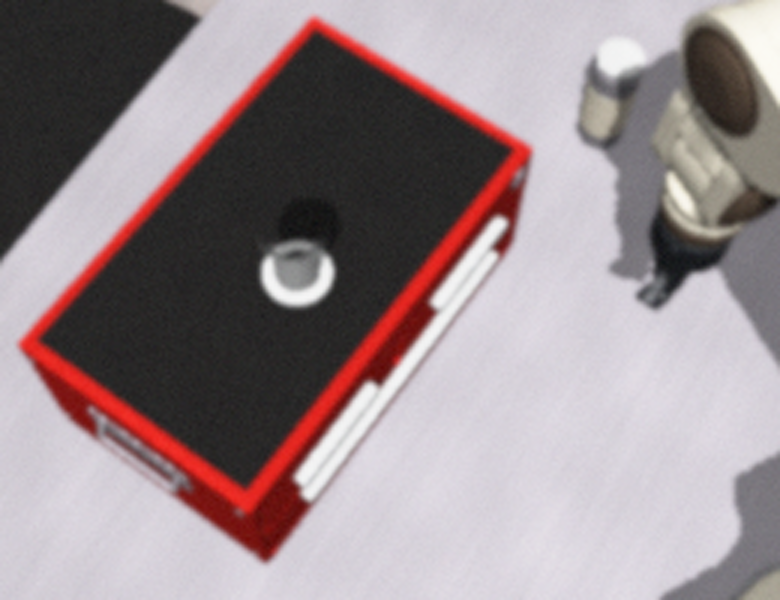

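The picture shows the drawers flush: the pulls run along the front at (370,430) and (470,260). The plunger at (520,175) has shrunk to a stub, and the sleeve and can have not moved. I'm handing in.

```bash
python3 -c "
from workcell import ticket
print(ticket.job_done())"
```

```text
the job is handed in; nothing more can be done
None
```

I closed all three drawers, then pushed the lock plunger in, and handed the job in at about 14 s. No verdict was reported.

- **Short drawers:** I pushed each one home at about 0.1 m/s with the shut fingertips. The tool stopped at x = 0.549 (left, 13 N) and x = 0.534 (right, 11 N). The positions I had worked out were 0.550 and 0.534.
- **Wide drawer:** I pushed it with the outer knuckle of the open finger, **not the fingertip** as you asked. With the tool pointing down, the gripper would have hit the short drawers before a fingertip could bring the wide one home. It stopped at x = 0.477 with 18 N, where I expected it.
- **Lock:** I pushed it only after the camera pictures showed all three drawers flush with the plunger still out. It moved at 3–4 N and stopped hard at x = 0.5375 with 21 N; I had expected 0.537.

In the last picture the pulls line up along the front, the plunger is down to a short stub, and the sleeve and can look unmoved. The bearing ring was outside that crop, so I did not check it at the end, but the arm did not go near it after the first move. The robot was clear of everything when I handed in. None of the checks I made failed or disagreed.

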